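Prop open the lid of a potato bin

ROBOT

A 6-joint arm with a two-finger parallel gripper is mounted at the origin on a cart in front of the work surface, level with it; the furniture and walls round the work are solid. World frame = base frame: x ahead of the robot, y to its left, z up, the work surface at z = 0. Lengths are in m, angles in rad, forces in N, time in s.
With the tool pointing down it reaches from about 0.35 to 0.775 m from the base axis. Payload 5.5 kg.
Tool frame: the origin (TCP) lies where the fingers leave the gripper's body, on its centre line; the fingertips stand env.tip_reach ahead of it and the grasp point (between the pads) lies 54 mm ahead of it (env.tip_reach is the distance from the TCP to the fingertips, in m); z points along the fingers, y is the line along which they close (so a half turn about z gives the same grasp; the last joint's range is limited). The gripper opens to 85 mm and grips with 20 to 120 N. Pads are 22 mm wide; open, the fingers measure 114 mm over their backs; the gripper's body (76 mm by 85 mm) begins 54 mm behind the grasp point. The pads swing forward as they close: fully open they stand 13 mm farther back than shut.
Start: joints at [-0.14, 0.313, 0.046, 1.304, 0, 1.431], TCP at [0.575, -0, 0.304] pointing down, gripper open.
Joint ranges: [-2.76, 2.76], [-0.86, 1.69], [-1.03, 1.26], [-2.2, 2.34], [-1.47, 1.5], [-3.14, 3.14]. Speed limits (rad/s): [2.57, 2.57, 3.14, 3.14, 3.14, 3.14].

INTERFACE

Orientations are given as a unit quaternion [w, x, y, z].
In Python, from workcell import status, optics, hand_in, env gives the robot as it stands.
- The arm moves only by the shell command python3 -m handwheel 'ROWS' [FORCE]. ROWS is a JSON object whose one key "deltas" holds a list of rows, each a list of 5 numbers: the opening, from -1 (shut) to 1 (fully open), then the shift along the tool's x, y, z in units of 40 mm (1.0 is 40 mm), then the turn about the tool's z in units of 10 degrees (1.0 is 10 degrees). In form: {"deltas": [[jaw, x, y, z, roll], ...]}. A call has 1 to 20 rows; each row shifts and turns the commanded pose from where the row before left it, along the tool's axes as they then stand; what a row does not reach is not made up. A row lasts 1/8 s, in which the tool goes at most 62.5 mm and 10.7 degrees, less where a joint would pass 70% of its speed; a pose out of reach is approached as far as the arm can. A call is refused whole if a number of a shift passes 1 or a number of a turn 1, either way. A call with a gripper value outside its range is refused whole. The fingers move at their own pace and stop on an object; FORCE is the grip in N (left out, the last holds). Time passes only in rows, so rows that do not move let the fingers close. It gives the time, the measured TCP pose, the force, the opening and the grip force at its end, in the units of the state.
- status.get_state(): the state, without advancing time (a new reading comes with each control period).
- optics.read_camera(name): name is "scene" or "side" or "wrist"; returns a dict with "frame" (420x560x3 uint8, red, green, blue), "depth" (420x560 float32, m along the optical axis (not along the pixel's ray), 0 where there is no reading), "vfov" (degrees; the focal length in pixels is half the picture's height over the tangent of half this angle, whatever the lens; pixels are square), "cx", "cy" (the principal point, pixels), "origin" and "attitude" of the camera in the world. Camera axes: x right, y down, z forward; pixel columns grow to the right and rows downward; lengths in m; the calibration is good to about 2 mm. The wrist camera is an equidistant fisheye: a pixel r from the principal point sees the ray r / f radians off the axis. A picture is of the moment at which its call begins.
- hand_in(): hands the job in; it is judged then, once.
The state is a dict: "clock": time; "joint_pos": joint angles; "qvel": joint speeds; "tau": joint torques, N m; "tcp_pos": TCP position; "orientation": TCP orientation; "wrist_force": force on the tool from outside, world axes, zero at the start; "ft_torque": the same for the moment, N m; "finger_gap": finger opening in m; "grip_force": force on a finger pad.
Only numpy, scipy, OpenCV 4.12 (cv2) and the standard library are available. Lean on these libraries where they do the work, as an engineer would, in place of code of your own. Each camera call takes 0.05 s, during which the arm holds its last target. There are 200 camera calls.

TASK

Prop the potato bin open: take the black grip of the prop rod at its side and swing the rod up, so that its tip slides along under the lid and lifts it, until the tip drops into the holding hole under the lid's edge; feel for it and do not force the rod. Let go so that the rod carries the lid, then press gently (about 5 N) with shut fingers on top of the lid near its front edge to check that it holds, and leave it propped open with nothing else disturbed.

Things in the scene. Friction and masses are not known exactly. Their poses are not given: they have to be found in the camera images.
- bin: Open-topped light wooden bin, fixed to the worktop, 240 (x) by 220 (y) by 118 mm high. Origin: centre of its underside; x points from its front (robot side) to its hinged rear, y to its left side, z up. The prop rod is on its left (+y) side. 'Bin x, y, z' below are mm in this frame.
- lid: Flat wooden lid, 0.3 to 0.65 kg. Origin on its hinge axis, at bin x = 110, y = 0, z = 120; axes the bin's when shut (x from its front edge to its rear, z out of its top), turning about y as its front rises (stop at 1.4 rad). Board: x -250 to 15, y -114 to 132, z 8 to 20 mm. Damped hinge, no stay: sinks shut in about a second if not held. Propped it stands at 0.33 to 0.85 rad.
- lid_press (a point): Where to press: on the lid's top face, 18 mm behind its front edge, at mid-breadth; axes the lid's. The rod feels a press here some 3-fold: over 40 N on the lid from rod and hand together is too much. A steel keeper strip with the holding hole is fixed under the lid's left edge, which overhangs the bin's side by 22 mm; in the lid's frame it spans y 113 to 131, z 0 (lower face) to 8 mm.
- prop (a joint): Angle of the steel prop rod: 0 stowed (nearly level, pointing to the bin's front), grows as it swings up, stop at 1.3. Falls back if let go outside the hole. The tip meets the hole between 0.5 and 1.15: the lid drops 8 mm over it, the rod swings up to 0.1 more, then the hole's end stops it and force rises steeply (at the tip 1.6 times that at the grip). Let go, it settles back.
- prop_pivot (a point): Point on the pivot axis of the rod (axis parallel to the bin's y), at bin x = 50, y = 195, z = 85: the centre of the circle, radius 103 mm, in which the grip swings.
- prop_grip (a point): Middle of the rod's black round grip, a level bar along the bin's y, 15 mm thick, y 164 to 224, with a 19 mm collar at its outer end, standing out from the rod. Take it from above, fingers closing along the bin's x; it turns between the fingers, so the hand need not tilt. Axes: the bin's when stowed, turning with the rod. Raising the lid takes 3 to 9 N here.
- prop_tip (a point): Topmost point of the rod's upturned round tip (10 mm thick), 155 mm from the pivot axis, at bin y = 122; stowed 2 mm under the keeper strip at lid x = -211. It slides to the rear (lid +x) as the rod rises. The hole in the strip is 14 mm long, 8 deep, with steep ends, centred between lid x = -184 and -152; it differs on every bin, is hidden and must be felt. Seated: tip at lid z above 5.
- jam_jar: Bystander: jam jar with red cap, 65 x 69 x 86 mm, origin at the centre of its underside; stands behind and left of the rod.
- mug_espresso: Bystander: small white cup, 62 x 92 x 51 mm, origin at the centre of its underside; stands to the right of the bin.
- lemon: Bystander: lemon, 83 x 58 x 58 mm, origin under its centre; lies behind the bin.

How it is judged:
By the outcome, as a careful person would: the job done as asked, in the order asked, and still so for the second after the job is handed in, with the robot touching nothing.
It also fails if it takes over 70 s, if anything falls off the work surface, if the arm or the gripper's body presses on something with over 40 N, if the wrist force passes 120 N, or if a joint passes its speed limit or range.

## Working session

There is one attempt and no reset: what is moved stays moved. The work goes in short steps, Python scripts to look and compute and a shell command to move; the robot and the scene stay as the last step left them, time stands still between calls to the robot, and variables do not carry over. Pictures are saved under pics/ and viewed, at most 10 in all, crops included, and the job is handed in when it is done.

```bash
mkdir -p pics; ls
cat > h.py <<'E'
import numpy as np, cv2
from scipy.spatial.transform import Rotation as R
from workcell import status, optics, env
def cam(n):
    c=optics.read_camera(n)
    return c
def pts(c):
    h,w=c['depth'].shape; f=h/2/np.tan(np.radians(c['vfov'])/2)
    v,u=np.mgrid[:h,:w]; d=c['depth']
    P=np.stack([(u-c['cx'])/f*d,(v-c['cy'])/f*d,d],-1)
    a=np.array(c['attitude'])
    M=R.from_quat(a,scalar_first=True).as_matrix() if a.size==4 else a
    W=P@M.T+np.array(c['origin']); W[d==0]=np.nan
    return W
def save(c,n): cv2.imwrite('pics/'+n,c['frame'][:,:,::-1])
E
python3 - <<'E'
from h import *
print({k:np.round(v,4) if not isinstance(v,str) else v for k,v in status.get_state().items()},env.tip_reach)
for n in('scene','side'):
    c=cam(n);save(c,n+'1.png');np.savez(n+'1.npz',**c)
    print(n,c['origin'],c['attitude'],c['vfov'],c['cx'],c['cy'])
E
```

```text
pics
{'clock': np.float64(0.0), 'joint_pos': array([-0.1396,  0.314 ,  0.045 ,  1.3036,  0.    ,  1.4312]), 'qvel': array([-0.0011,  0.0015,  0.003 , -0.0006,  0.0002,  0.0007]), 'tau': array([-2.90000e-03, -4.80629e+01,  2.98531e+01,  1.95000e-02,
       -4.00000e-04, -0.00000e+00]), 'tcp_pos': array([0.5746, 0.    , 0.303 ]), 'orientation': array([-7.000e-04,  7.071e-01,  7.071e-01, -6.000e-04]), 'wrist_force': array([ 1.0678,  0.3901, -0.1198]), 'ft_torque': array([-0.0287, -0.0433, -0.0677]), 'grip_force': np.float64(0.0), 'finger_gap': np.float64(0.0857)} 0.0726
scene [ 0.30760902 -0.45674607  0.78331724] [-0.34367217  0.89684609 -0.26189107  0.0947079 ] 50.00746375787655 278.3514473006912 207.0307461164997
side [0.38033886 0.68667657 0.62244285] [ 0.07322006 -0.13725413  0.88532818 -0.43817135] 56.58634816890124 275.35176664974875 208.1652574828867
```

View pics/scene1.png

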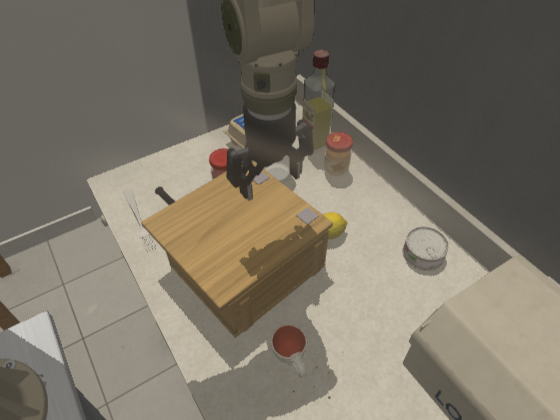

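View pics/side1.png

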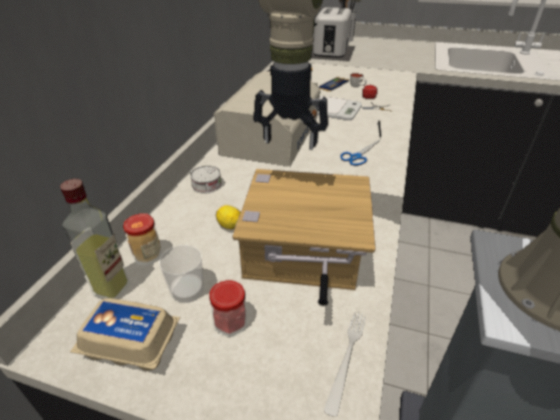

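The scene view shows the shut lid, with corners near (145,222), (330,225) and (240,290), and the black grip near (165,196). The side view shows the rod from (270,258) to (350,262), its black grip at (324,285), and the jam jar at (228,306).

Run:
```python
from h import *
import cv2
for n in('scene','side'):
    c=dict(np.load(n+'1.npz')); W=pts(c); hsv=cv2.cvtColor(c['frame'],cv2.COLOR_RGB2HSV)
    m=(W[...,2]>.132)&(W[...,2]<.148)&(hsv[...,1]>70)&(hsv[...,0]<25)
    m=m.astype(np.uint8); k,l,s,_=cv2.connectedComponentsWithStats(m); i=1+np.argmax(s[1:,4]); P=W[l==i]
    (cx,cy),(a,b),t=cv2.minAreaRect((P[:,:2]*1000).astype(np.float32))
    print(n,len(P),'z',np.median(P[:,2]),'c',cx,cy,'size',a,b,t)
    bx=cv2.boxPoints(((cx,cy),(a,b),t)); print(bx.round(1).tolist())
    # black grip
    u0,v0,u1,v1=(150,180,182,212) if n=='scene' else (312,262,335,308)
    g=np.zeros(m.shape,bool); g[v0:v1,u0:u1]=1; g&=(hsv[...,2]<60)&(W[...,2]>.04)
    Q=W[g]; print('grip',len(Q),np.percentile(Q,[2,50,98],axis=0).round(4).tolist(),Q.mean(0))
```

```text
scene 13660 z 0.1386270577738286 c 523.7631225585938 43.97444152832031 size 265.8618469238281 248.2112579345703 9.800323486328125
[[371.6000061035156, 143.60000610351562], [413.8999938964844, -100.9000015258789], [675.9000244140625, -55.70000076293945], [633.5999755859375, 188.89999389648438]]
grip 2 [[0.4448, 0.2074, 0.0893], [0.4449, 0.2083, 0.0915], [0.445, 0.2093, 0.0938]] [0.44491387 0.20834334 0.0915452 ]
side 9147 z 0.13892366138194495 c 522.0098876953125 47.23942565917969 size 265.0318603515625 248.1136016845703 9.608089447021484
[[370.6000061035156, 147.39999389648438], [412.1000061035156, -97.19999694824219], [673.4000244140625, -53.0], [632.0, 191.6999969482422]]
grip 211 [[0.4358, 0.1944, 0.0901], [0.4453, 0.2285, 0.0969], [0.4553, 0.2534, 0.0996]] [0.44526441 0.22761593 0.09652871]
```

```bash
python3 -m handwheel '{"deltas": [[0.2,0,0,0,-0.97],[0.2,0.86,-0.32,0,0],[0.2,0.86,-0.32,0,0],[0.2,0.86,-0.32,0,0],[0.2,0.86,-0.32,0,0],[0.2,0.86,-0.32,0,0],[0.2,0.86,-0.32,0,0],[0.2,0.86,-0.32,0,0],[0.2,0,0,0,0],[0.2,0,0,0,0]]}' 40
cat >> h.py <<'E'
YAW=np.radians(9.7); B=np.array([531.8,38.0,0.])
Rb=R.from_euler('z',YAW).as_matrix()
def tobin(p): return (np.asarray(p)*1000-B)@Rb   # mm
E
python3 - <<'E'
from h import *
s=status.get_state(); M=R.from_quat(s['orientation'],scalar_first=True).as_matrix()
print('tcp bin',tobin(s['tcp_pos']),'gp',tobin(s['tcp_pos']+.054*M[:,2]),(Rb.T@M).round(3),s['wrist_force'],s['finger_gap'])
c=cam('wrist');save(c,'w1.png'); c=cam('side'); W=tobin(pts(c)); hsv=cv2.cvtColor(c['frame'],cv2.COLOR_RGB2HSV)
m=((hsv[...,0]<8)|(hsv[...,0]>172))&(hsv[...,1]>120)&(W[...,2]>20)
m[:,:200]=0;m[:,260:]=0;m[:270]=0
print('jar',np.percentile(W[m],[2,50,98],axis=0).round(0).tolist())
c2=dict(np.load('side1.npz'));W=tobin(pts(c2))
for v in range(245,305,6): print(v,[tuple(W[v,u].round(0)) for u in (270,300,324,345)])
E
```

```text
clock: 1.35
tcp_pos: [0.4462, 0.2221, 0.3037]
orientation: [0.0, 0.645, 0.764, -0.0]
wrist_force: [-0.9, -0.0, 0.4]
finger_gap: 0.051
grip_force: 0.0
tcp bin [-53.34394277 195.88975674 303.70331735] gp [-53.34910372 195.86677292 249.70332249] [[-0.  1. -0.]
 [ 1.  0. -0.]
 [-0. -0. -1.]] [-0.93739308 -0.02273391  0.35880093] 0.05097808881796694
jar [[86.0, 197.0, 75.0], [114.0, 230.0, 84.0], [143.0, 255.0, 87.0]]
245 [(np.float64(55.0), np.float64(110.0), np.float64(105.0)), (np.float64(-5.0), np.float64(132.0), np.float64(132.0)), (np.float64(-48.0), np.float64(132.0), np.float64(137.0)), (np.float64(-86.0), np.float64(130.0), np.float64(140.0))]
251 [(np.float64(55.0), np.float64(113.0), np.float64(91.0)), (np.float64(-4.0), np.float64(109.0), np.float64(95.0)), (np.float64(-49.0), np.float64(130.0), np.float64(120.0)), (np.float64(-87.0), np.float64(131.0), np.float64(126.0))]
257 [(np.float64(53.0), np.float64(126.0), np.float64(87.0)), (np.float64(-5.0), np.float64(124.0), np.float64(93.0)), (np.float64(-51.0), np.float64(120.0), np.float64(95.0)), (np.float64(-91.0), np.float64
[... 971 characters left out ...]
(np.float64(55.0), np.float64(124.0), np.float64(-2.0)), (np.float64(-7.0), np.float64(116.0), np.float64(-1.0)), (np.float64(-54.0), np.float64(198.0), np.float64(98.0)), (np.float64(-99.0), np.float64(110.0), np.float64(6.0))]
293 [(np.float64(52.0), np.float64(141.0), np.float64(0.0)), (np.float64(-9.0), np.float64(132.0), np.float64(-1.0)), (np.float64(-54.0), np.float64(212.0), np.float64(98.0)), (np.float64(-100.0), np.float64(120.0), np.float64(-1.0))]
299 [(np.float64(50.0), np.float64(157.0), np.float64(-0.0)), (np.float64(-10.0), np.float64(148.0), np.float64(-1.0)), (np.float64(-55.0), np.float64(225.0), np.float64(99.0)), (np.float64(-100.0), np.float64(135.0), np.float64(-2.0))]
```

View pics/w1.png

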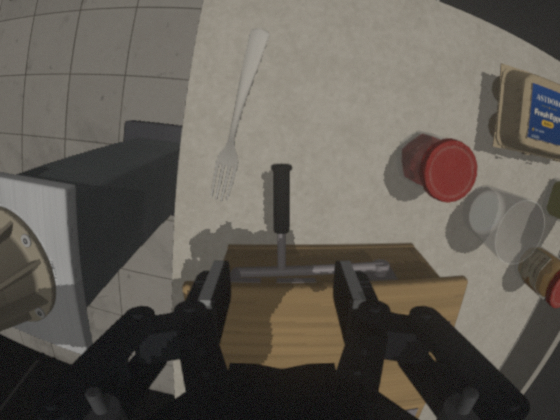

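The wrist view shows the grip at (281,165–232), centred between the fingers at columns 215 and 350, with the jar clear to the right at (440,170). I'll descend and close.

```bash
python3 -m handwheel '{"deltas": [[0.2,0.05,0,0.8,0],[0.2,0,0,0.8,0],[0.2,0,0,0.8,0],[0.2,0,0,0.6,0],[0.2,0,0,0.5,0],[0.2,0,0,0.47,0],[0.2,0,0,0,0],[-1,0,0,0,0],[-1,0,0,0,0],[-1,0,0,0,0],[-1,0,0,0,0],[-1,0,0,0,0],[-1,0,0,0,0]]}' 40
cat >> h.py <<'E'
PH=0.06
def lid(c):
    """lid angle from plane of wood top, in bin frame"""
    W=tobin(pts(c)); hsv=cv2.cvtColor(c['frame'],cv2.COLOR_RGB2HSV)
    m=(hsv[...,1]>70)&(hsv[...,0]<25)&(W[...,0]>-200)&(W[...,0]<130)&(W[...,1]>-110)&(W[...,1]<130)&(W[...,2]>125)
    P=W[m]-np.array([110,0,120])
    a=0.
    # top face lies at lid z=20: solve tilt by robust iteration
    from scipy.optimize import least_squares
    f=lambda a:P[:,0]*np.sin(a)+P[:,2]*np.cos(a)-20-a*0
    best=min((least_squares(lambda q:f(q[0]),[a0],loss='soft_l1',f_scale=2) for a0 in np.arange(0,1.2,.2)),key=lambda r:r.cost)
    a=best.x[0]; return a,np.median(np.abs(f(a))),len(P)
def rep():
    s=status.get_state(); M=R.from_quat(s['orientation'],scalar_first=True).as_matrix()
    g=tobin(s['tcp_pos']+.054*M[:,2]); d=g-[50,195,85]
    th=np.arctan2(d[2],-d[0])-PH
    F=Rb.T@s['wrist_force']
    tang=np.array([np.sin(th+PH),0,np.cos(th+PH)])
    ta=th+np.arctan2(33,151); tip=np.array([50-155*np.cos(ta),122,85+155*np.sin(ta)])-[110,0,120]
    out=[lid(cam(n)) for n in('scene','side')]
    a=np.mean([o[0] for o in out])
    # lid frame: front (-x) rises with a
    lx=tip[0]*np.cos(a)-tip[2]*np.sin(a); lz=tip[0]*np.sin(a)+tip[2]*np.cos(a)
    print(f"t {s['clock']:.2f} grip {g.round(1)} r {np.hypot(d[0],d[2]):.1f} th {th:.3f} F {F.round(1)} Ft {-F@tang:.1f} gap {s['finger_gap']:.4f} gf {s['grip_force']:.0f}")
    print('lid',[np.round(o,3).tolist() for o in out],f"tip lid x {lx:.1f} z {lz:.1f}")
E
python3 -c "
from h import *
rep()
for t in np.arange(.1,1.2,.1): print(round(t,1),'bin x %.1f z %.1f'%(50-103*np.cos(t+PH),85+103*np.sin(t+PH)))"
```

```text
clock: 3.08
tcp_pos: [0.4455, 0.2241, 0.146]
orientation: [0.0, 0.645, 0.764, -0.0]
wrist_force: [-3.1, -1.9, 5.7]
finger_gap: 0.0139
grip_force: 39.0
t 3.08 grip [-53.7 197.9  92. ] r 103.9 th 0.007 F [-3.3 -1.4  5.7] Ft -5.5 gap 0.0139 gf 39
lid [[-0.008, 0.887, 13781.0], [-0.007, 0.698, 5006.0]] tip lid x -211.2 z 0.8
0.1 bin x -51.7 z 101.4
0.2 bin x -49.5 z 111.5
0.3 bin x -46.4 z 121.3
0.4 bin x -42.3 z 130.7
0.5 bin x -37.3 z 139.7
0.6 bin x -31.4 z 148.2
0.7 bin x -24.7 z 156.0
0.8 bin x -17.2 z 163.1
0.9 bin x -9.1 z 169.4
1.0 bin x -0.4 z 174.9
1.1 bin x 8.9 z 179.4
```

```bash
python3 -m handwheel '{"deltas": [[-1,0,0.01,-0.13,0],[-1,0,0.02,-0.13,0],[-1,0,0.025,-0.125,0],[-1,0,0.03,-0.125,0],[-1,0,0.035,-0.12,0],[-1,0,0.04,-0.12,0],[-1,0,0.05,-0.12,0],[-1,0,0.055,-0.115,0],[-1,0,0,0,0],[-1,0,0,0,0]]}'
python3 -c "
from h import *
rep()"
```

```text
clock: 4.42
tcp_pos: [0.4547, 0.2257, 0.1849]
orientation: [-0.001, 0.645, 0.764, -0.001]
wrist_force: [-8.0, -2.0, -2.4]
finger_gap: 0.0134
grip_force: 39.4
t 4.42 grip [-44.5 198.  130.9] r 105.1 th 0.392 F [-8.2 -0.6 -2.4] Ft 5.8 gap 0.0134 gf 39
lid [[0.247, 0.736, 12265.0], [0.247, 0.713, 4645.0]] tip lid x -194.7 z 6.0
```

```bash
sed -i 's/B=np.array(\[531.8,38.0,0.\])/B=np.array([530.3,37.7,0.])/' h.py; cat > r.sh <<'E'
python3 -c "
from h import *
rep()"
E
python3 -m handwheel '{"deltas": [[-1,0,0.03,-0.06,0],[-1,0,0.02,-0.06,0],[-1,0,0.025,-0.06,0],[-1,0,0,0,0],[-1,0,0,0,0]]}' | grep force; sh r.sh
```

```text
wrist_force: [-5.8, -2.9, -4.6]
grip_force: 39.3
t 5.15 grip [-39.8 198.  137.7] r 104.2 th 0.471 F [-6.2 -1.9 -4.6] Ft 7.1 gap 0.0135 gf 39
lid [[0.304, 0.63, 11762.0], [0.303, 0.553, 4484.0]] tip lid x -190.6 z 6.5
```

```bash
python3 -m handwheel '{"deltas": [[-1,0,0.035,-0.055,0],[-1,0,0.03,-0.055,0],[-1,0,0,0,0],[-1,0,0,0,0]]}' | grep force; sh r.sh; python3 -m handwheel '{"deltas": [[-1,0,0.035,-0.055,0],[-1,0,0.035,-0.055,0],[-1,0,0,0,0],[-1,0,0,0,0]]}' | grep force; sh r.sh
```

```text
wrist_force: [-8.5, -3.0, -2.1]
grip_force: 39.3
t 5.75 grip [-37.3 198.  142.5] r 104.5 th 0.522 F [-8.8 -1.5 -2.1] Ft 6.6 gap 0.0138 gf 39
lid [[0.34, 0.611, 11394.0], [0.34, 0.515, 4351.0]] tip lid x -187.8 z 7.0
wrist_force: [-7.9, -2.7, -2.0]
grip_force: 39.2
t 6.35 grip [-34.8 198.  146.8] r 104.9 th 0.570 F [-8.3 -1.3 -2. ] Ft 6.4 gap 0.0134 gf 39
lid [[0.377, 0.579, 10986.0], [0.376, 0.506, 4205.0]] tip lid x -185.2 z 7.0
```

```bash
python3 -m handwheel '{"deltas": [[-1,0,0.037,-0.052,0],[-1,0,0.037,-0.052,0],[-1,0,0,0,0],[-1,0,0,0,0]]}' | grep force; sh r.sh
```

```text
wrist_force: [-8.5, -3.4, -3.1]
grip_force: 39.2
t 6.95 grip [-32.1 198.  150.8] r 105.2 th 0.616 F [-9.  -1.9 -3.1] Ft 8.0 gap 0.0133 gf 39
lid [[0.412, 0.55, 10564.0], [0.411, 0.467, 4051.0]] tip lid x -182.6 z 7.1
```

```bash
python3 -m handwheel '{"deltas": [[-1,0,0.05,-0.05,0],[-1,0,0.045,-0.045,0],[-1,0,0,0,0],[-1,0,0,0,0]]}' | grep force; sh r.sh; python3 -m handwheel '{"deltas": [[-1,0,0.045,-0.045,0],[-1,0,0.045,-0.045,0],[-1,0,0,0,0],[-1,0,0,0,0]]}' | grep force; sh r.sh
```

```text
wrist_force: [-11.7, -2.7, 1.7]
grip_force: 39.3
t 7.55 grip [-29.  198.1 155. ] r 105.5 th 0.665 F [-12.   -0.7   1.7] Ft 6.7 gap 0.0139 gf 39
lid [[0.448, 0.543, 10125.0], [0.447, 0.472, 3894.0]] tip lid x -179.7 z 7.4
wrist_force: [-12.5, -2.9, 4.5]
grip_force: 39.4
t 8.15 grip [-25.9 198.1 158.7] r 105.9 th 0.711 F [-12.8  -0.8   4.5] Ft 5.7 gap 0.0135 gf 39
lid [[0.481, 0.525, 9702.0], [0.479, 0.464, 3725.0]] tip lid x -176.9 z 8.1
```

```bash
python3 -m handwheel '{"deltas": [[-1,0,0.03,-0.06,0],[-1,0,0.03,-0.06,0],[-1,0,0,0,0],[-1,0,0,0,0]]}' | grep force; sh r.sh; python3 -m handwheel '{"deltas": [[-1,0,0.04,-0.05,0],[-1,0,0.04,-0.05,0],[-1,0,0,0,0],[-1,0,0,0,0]]}' | grep force; sh r.sh
```

```text
wrist_force: [-8.8, -3.1, 0.3]
grip_force: 41.0
t 8.75 grip [-21.8 198.  163.8] r 106.6 th 0.772 F [-9.1 -1.5  0.3] Ft 6.6 gap 0.0133 gf 41
lid [[0.489, 0.523, 9610.0], [0.488, 0.461, 3693.0]] tip lid x -172.7 z 15.1
wrist_force: [-7.5, -2.7, -3.1]
grip_force: 40.4
t 9.35 grip [-18.4 198.  167.3] r 107.0 th 0.817 F [-7.8 -1.4 -3.1] Ft 8.0 gap 0.0131 gf 40
lid [[0.525, 0.514, 9088.0], [0.524, 0.433, 3493.0]] tip lid x -169.9 z 15.1
```

The tip has dropped in: its lid z rose 7 mm while the lid hardly rose. I'll ease back so it settles against the hole's end.

```bash
python3 -m handwheel '{"deltas": [[-1,0,-0.035,0.04,0],[-1,0,-0.035,0.04,0],[-1,0,0,0,0],[-1,0,0,0,0]]}' | grep force; sh r.sh; python3 -m handwheel '{"deltas": [[-1,0,-0.03,0.03,0],[-1,0,0,0,0],[-1,0,0,0,0]]}' | grep force; sh r.sh
```

```text
wrist_force: [-8.5, -3.0, 1.0]
grip_force: 40.8
t 9.95 grip [-20.9 198.1 164.8] r 106.8 th 0.784 F [-8.9 -1.5  1. ] Ft 6.0 gap 0.0136 gf 41
lid [[0.498, 0.519, 9476.0], [0.496, 0.439, 3626.0]] tip lid x -171.9 z 15.3
wrist_force: [-8.7, -2.7, 2.2]
grip_force: 41.0
t 10.43 grip [-21.7 198.1 164. ] r 106.7 th 0.774 F [-9.  -1.2  2.2] Ft 5.2 gap 0.0136 gf 41
lid [[0.489, 0.512, 9594.0], [0.488, 0.437, 3665.0]] tip lid x -172.5 z 15.4
```

```bash
python3 -m handwheel '{"deltas": [[-1,0,-0.03,0.03,0],[-1,0,-0.02,0.02,0],[-1,0,0,0,0],[-1,0,0,0,0]]}' | grep force; sh r.sh; python3 -m handwheel '{"deltas": [[-1,0,-0.03,0.03,0],[-1,0,0,0,0],[-1,0,0,0,0]]}' | grep force; sh r.sh
```

```text
wrist_force: [-7.5, -3.3, 8.1]
grip_force: 41.4
t 11.03 grip [-22.2 198.1 163.4] r 106.6 th 0.766 F [-8.  -2.   8.1] Ft 0.4 gap 0.0137 gf 41
lid [[0.483, 0.522, 9674.0], [0.482, 0.466, 3697.0]] tip lid x -173.0 z 15.4
wrist_force: [-6.7, -4.0, 10.7]
grip_force: 41.8
t 11.50 grip [-22.5 198.1 163.1] r 106.5 th 0.762 F [-7.3 -2.8 10.7] Ft -1.9 gap 0.0134 gf 42
lid [[0.48, 0.522, 9706.0], [0.478, 0.459, 3686.0]] tip lid x -173.3 z 15.3
```

The hole's end now takes the load, so I'll release.

```bash
python3 -m handwheel '{"deltas": [[-0.4,0,0,0,0],[-0.2,0,0,0,0],[0.1,0,0,0,0],[0.1,0,0,0,0],[0.1,0,0,0,0]]}' | grep -E 'force|gap'; sh r.sh; python3 -m handwheel '{"deltas": [[0.1,0,0,-0.3,0],[0.1,0,0,-0.6,0],[0.1,0,0,-0.8,0],[0.1,0,0,-0.8,0],[0.1,0,0,-0.8,0],[0.1,0,0,-0.5,0],[-1,0,0,0,0],[-1,0,0,0,0]]}' ; sh r.sh
python3 -c "
from h import *
c=cam('side');save(c,'s2.png')"
```

```text
wrist_force: [0.0, 0.2, 0.9]
finger_gap: 0.0469
grip_force: 0.0
t 12.22 grip [-24.1 198.1 159.1] r 104.8 th 0.726 F [0.1 0.2 0.9] Ft -0.7 gap 0.0469 gf 0
lid [[0.482, 0.519, 9697.0], [0.481, 0.464, 3654.0]] tip lid x -175.9 z 9.9
clock: 13.32
tcp_pos: [0.473, 0.2288, 0.3647]
orientation: [-0.0, 0.645, 0.764, -0.0]
wrist_force: [-0.7, -0.4, -0.9]
finger_gap: 0.0113
grip_force: 0.0
t 13.32 grip [-24.4 198.  310.7] r 237.7 th 1.193 F [-0.8 -0.3 -0.9] Ft 1.0 gap 0.0113 gf 0
lid [[0.482, 0.523, 9678.0], [0.481, 0.444, 4998.0]] tip lid x -130.1 z 65.1
```

View pics/s2.png

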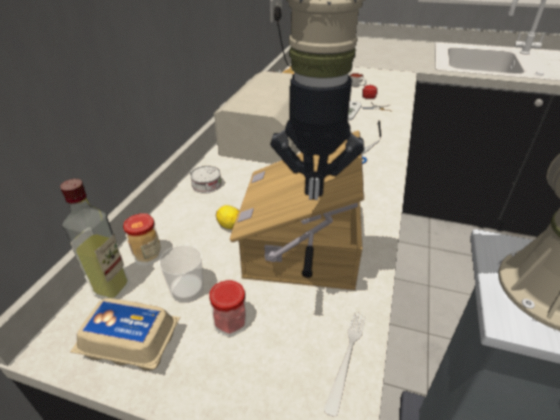

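The side view shows the lid propped with the rod from (270,255) to (330,222) and the grip at (308,262) free. The jar at (228,306) and the lemon at (228,216) are untouched. Next is the press.

```bash
python3 -m handwheel '{"deltas": [[-1,-0.5,-0.17,0,0],[-1,-0.9,-0.29,0,0],[-1,-0.9,-0.29,0,0],[-1,-0.9,-0.29,0,0],[-1,-0.9,-0.29,0,0],[-1,-0.62,-0.2,0,0],[-1,0,0,0,0],[-1,0,0,0,0]]}'
python3 - <<'E'
from h import *
s=status.get_state(); M=R.from_quat(s['orientation'],scalar_first=True).as_matrix()
print('tip bin',tobin(s['tcp_pos']+env.tip_reach*M[:,2]))
for n in('scene','side'):
    c=cam(n); W=tobin(pts(c)); hsv=cv2.cvtColor(c['frame'],cv2.COLOR_RGB2HSV)
    P=W[(hsv[...,1]>70)&(hsv[...,0]<25)&(W[...,2]>150)&(abs(W[...,1]-9)<70)]
    P=P-[110,0,120]; a=.489
    q=np.c_[P[:,0]*np.cos(a)-P[:,2]*np.sin(a),P[:,0]*np.sin(a)+P[:,2]*np.cos(a)]
    t=q[abs(q[:,1]-20)<4]; print(n,'front lx',np.percentile(t[:,0],[0.2,1]),'lz near front',np.median(t[t[:,0]<-215,1]))
    allP=W[(hsv[...,1]>70)&(hsv[...,0]<25)&(W[...,2]>150)]; print('y',np.percentile(allP[:,1],[.5,99.5]))
    save(c,n+'3.png')
E
```

```text
clock: 14.48
tcp_pos: [0.4444, 0.0324, 0.3652]
orientation: [-0.0, 0.645, 0.764, 0.0]
wrist_force: [0.9, 0.5, 1.4]
finger_gap: -0.0001
grip_force: 0.0
tip bin [-85.57872141   9.27353681 292.55384886]
scene front lx [-248.4804757  -247.16526215] lz near front 18.7523379675887
y [-116.06873588  178.53107715]
side front lx [-248.44872184 -247.15616323] lz near front 18.33713211683687
y [-109.12799127  215.91725352]
```

View pics/scene3.png

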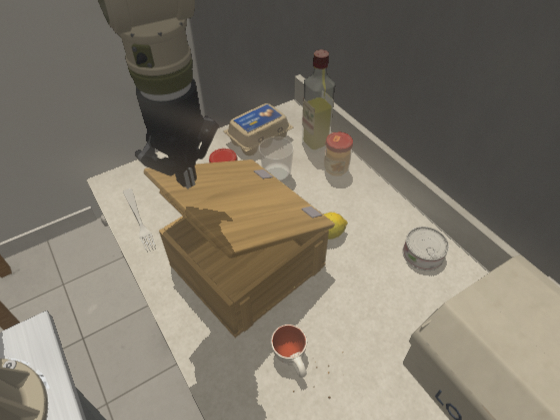

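The fingertips at (186,180) hang over the lid's front strip at mid-breadth. I'll lower in small steps.

```bash
python3 -m handwheel '{"deltas": [[-1,0,0.1,0.35,0],[-1,0,0,0.35,0],[-1,0,0,0.15,0],[-1,0,0,0,0],[-1,0,0,0,0]]}' | grep -E 'pos|wrist'; for i in 1 2; do python3 -m handwheel '{"deltas": [[-1,0,0,0.03,0],[-1,0,0,0.02,0],[-1,0,0,0,0]]}'| grep -E 'pos|wrist'; done
```

```text
tcp_pos: [0.4487, 0.0332, 0.3315]
wrist_force: [-0.1, 0.2, -0.5]
tcp_pos: [0.4486, 0.0331, 0.3293]
wrist_force: [-1.1, 0.3, 0.3]
tcp_pos: [0.4485, 0.0331, 0.3272]
wrist_force: [-0.5, 0.2, -0.6]
```

```bash
python3 -m handwheel '{"deltas": [[-1,0,0,0.03,0],[-1,0,0,0.02,0],[-1,0,0,0,0]]}'| grep -E 'pos|wrist';python3 -m handwheel '{"deltas": [[-1,0,0,0.02,0],[-1,0,0,0,0]]}'| grep -E 'pos|wrist'
```

```text
tcp_pos: [0.4486, 0.0332, 0.3252]
wrist_force: [-0.1, -0.7, 0.2]
tcp_pos: [0.4486, 0.0332, 0.3244]
wrist_force: [-0.1, 0.1, 0.4]
```

```bash
python3 -m handwheel '{"deltas": [[-1,0,0,0.02,0],[-1,0,0,0,0]]}'| grep -E 'pos|wrist'
```

```text
tcp_pos: [0.4486, 0.0332, 0.3236]
wrist_force: [0.5, 0.7, -0.3]
```

```bash
python3 -m handwheel '{"deltas": [[-1,0,0,0.02,0],[-1,0,0,0,0]]}'| grep -E 'pos|wrist'
```

```text
tcp_pos: [0.4486, 0.0332, 0.3228]
wrist_force: [1.1, -0.5, 0.7]
```

```bash
python3 -m handwheel '{"deltas": [[-1,0,0,0.02,0],[-1,0,0,0,0]]}'| grep -E 'pos|wrist'; python3 -m handwheel '{"deltas": [[-1,0,0,0.02,0],[-1,0,0,0,0]]}'| grep -E 'pos|wrist'
```

```text
tcp_pos: [0.4486, 0.0332, 0.322]
wrist_force: [-0.4, 0.5, -0.2]
tcp_pos: [0.4486, 0.0332, 0.3212]
wrist_force: [-0.2, 0.1, -0.0]
```

```bash
python3 -m handwheel '{"deltas": [[-1,0,0,0.02,0],[-1,0,0,0,0]]}'| grep -E 'pos|wrist'
```

```text
tcp_pos: [0.4486, 0.0332, 0.3204]
wrist_force: [0.6, -0.4, 0.3]
```

```bash
python3 -m handwheel '{"deltas": [[-1,0,0,0.02,0],[-1,0,0,0,0]]}'| grep -E 'pos|wrist'
```

```text
tcp_pos: [0.4486, 0.0332, 0.3196]
wrist_force: [0.0, 0.0, 0.5]
```

```bash
python3 -m handwheel '{"deltas": [[-1,0,0,0.02,0],[-1,0,0,0,0]]}'| grep -E 'pos|wrist'
```

```text
tcp_pos: [0.4487, 0.0332, 0.319]
wrist_force: [0.2, -0.0, 2.8]
```

```bash
python3 -m handwheel '{"deltas": [[-1,0,0,0.02,0],[-1,0,0,0,0]]}'| grep -E 'pos|wrist'
```

```text
tcp_pos: [0.4487, 0.0331, 0.3183]
wrist_force: [-0.1, 0.1, 3.1]
```

```bash
python3 -m handwheel '{"deltas": [[-1,0,0,0.02,0],[-1,0,0,0,0]]}'| grep -E 'pos|wrist'
```

```text
tcp_pos: [0.4488, 0.0331, 0.3176]
wrist_force: [-0.4, -0.1, 4.5]
```

```bash
python3 -m handwheel '{"deltas": [[-1,0,0,0.012,0],[-1,0,0,0,0],[-1,0,0,0,0],[-1,0,0,0,0],[-1,0,0,0,0],[-1,0,0,0,0]]}'| grep -E 'pos|wrist'; sh r.sh|grep lid
```

```text
tcp_pos: [0.4488, 0.0331, 0.3172]
wrist_force: [0.2, 0.2, 6.3]
lid [[0.476, 0.526, 8220.0], [0.474, 0.449, 6876.0]] tip lid x -163.8 z 31.1
```

It holds under about 5–6 N. Now I'll withdraw upward and clear.

```bash
python3 -m handwheel '{"deltas": [[-1,0,0,-0.1,0],[-1,0,0,-0.3,0],[-1,0,0,-0.8,0],[-1,0,0,-0.8,0],[-1,0,0,0,0],[-1,0,0,0,0],[-1,0,0,0,0],[-1,0,0,0,0]]}'| grep -E 'clock|pos|wrist'; sh r.sh|grep lid
python3 -c "
from h import *
c=cam('side');save(c,'s4.png')"
```

```text
clock: 20.68
tcp_pos: [0.4483, 0.0332, 0.396]
wrist_force: [0.5, 0.6, 0.3]
lid [[0.482, 0.52, 9629.0], [0.481, 0.425, 7267.0]] tip lid x -148.1 z 49.2
```

View pics/s4.png

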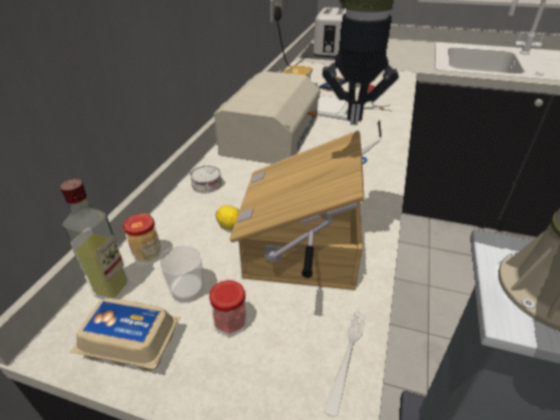

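The lid stands propped at the same angle as before the press, with the rod tip under its edge at (328,224). The hand is clear at (355,115) and the bystanders are unmoved.

```bash
python3 -c "
from workcell import hand_in
print(hand_in())"
```

```text
the job is handed in; nothing more can be done
None
```

The potato bin is propped open: the rod's tip is seated in the holding hole, the lid (at about 0.49 rad) came back to the same angle after a press of about 6 N, the hand is clear, and the job was handed in at about 21 s of the 70 s allowed.

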